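# Close the twist-fit canister over the rivet tin

### The job

On the leather bench a small brass rivet tin stands in the open base of its canister. Put the red cover down over the tin, with its two side lugs clear of the base's two red catches, then turn it clockwise (seen from above) until the lugs are hooked fully under the catches, and let go. Leave the tin standing in the base and do not disturb the green cover, which belongs to another canister.

Things in the scene. Friction and masses are not known exactly. Their poses are not given: they have to be found in the camera images.
- cover_mid (a point): Red hollow cover, open below: 76 mm outside, 70 inside, shell 78 tall (74 inside), 0.16 kg. On top a grip bar 46 long, 14 thick, 36 tall. Two lugs at the rim below the bar's ends: 18 wide, 6 tall, tips 49 from the axis. Point: on the axis, 57 mm above the rim, 21 below the shell's flat top, 57 below the bar's top. x: along bar and lugs (a half turn is the same); z up.
- base: White disc, 128 mm wide, 10 thick, screwed down; a ring 64 wide, 16 tall guides the cover. Red catches at both ends of its x axis: roof underside 10 mm above the disc, 44 to 61 from the axis, 28 wide. Origin: centre of underside. Cover rests with its rim 10 above it. Lower it turned 40 to 90 degrees counter-clockwise of the base's x; clockwise, the lugs meet end walls when the x axes agree.
- tin_mid (a point): Closed brass rivet tin, 42 mm across, 62 mm tall, loose, standing inside the base's ring; its top is 72 mm above the bench. The point is its centre, half-way up; z up along its axis.
- other_mid (a point): Green plastic cover of another canister, a bystander: same form and heights with the same grip bar, but 62 mm across and without lugs. The point is on the axis, 57 mm above its lower rim; z up.
There are look-alikes about, which are no part of the job. Of the things that look like the part that bears cover_mid, the middle-sized one is meant.

How it is judged:
On the way:
1. the red cover is down over the tin with its rim on the base, not yet turned under the catches (z of cover_mid in the frame of base below 0.073 m and horizontal distance between cover_mid and base below 0.012 m and angle between the x axis of cover_mid and the x axis of base, either way round above 0.4 rad), for 0.05 s.
At the end, for the whole second after the job is handed in: Red cover on the base over the tin: rim within 5 mm of the disc, axes within 10 mm, upright within 6 degrees, its x axis within 15 degrees of the base's. Tin standing in the base, within 12 mm of its centre and 11 degrees of upright. Green cover within 30 mm of its start (z of cover_mid in the frame of base between 0.062 and 0.072 m and horizontal distance between cover_mid and base below 0.01 m and angle between the x axis of cover_mid and the x axis of base, either way round below 0.26 rad and angle between cover_mid's own z axis and vertical below 0.1 rad and horizontal distance between tin_mid and base below 0.012 m and angle between tin_mid's own z axis and vertical below 0.2 rad and distance of other_mid from where it was at the start of the episode below 0.03 m); the robot touches nothing.
It fails at once if the green cover is moved more than 30 mm (distance of other_mid from where it was at the start of the episode above 0.03 m).
It fails at once if the tin is tipped by more than 25 degrees (angle between tin_mid's own z axis and vertical above 0.44 rad).
It also fails if it takes over 35 s, if anything falls off the work surface, if the arm or the gripper's body presses on something with over 40 N, if the wrist force passes 120 N, or if a joint passes its speed limit or range.

### The arm

A 6-joint arm with a two-finger parallel gripper is mounted at the origin on the work surface. World frame = base frame: x ahead of the robot, y to its left, z up, the work surface at z = 0. Lengths are in m, angles in rad, forces in N, time in s.
With the tool pointing down it reaches from about 0.3 to 1 m from the base axis. Payload 5.1 kg.
Tool frame: the origin (TCP) lies midway between the tips of the shut fingers; the grasp point (between the pads) lies 19 mm behind it; z points along the fingers, y is the direction in which the jaws open and shut (so a half turn about z gives the same grasp; the last joint's range is limited). The gripper opens to 95 mm and grips with 3 to 60 N. Pads are 20 mm wide; open, the fingers measure 119 mm over their backs; the gripper's body (75 mm by 180 mm) begins 59 mm behind the grasp point.
Start: joints at [-1.253, 0.124, 1.65, -0, 1.367, -0.083], TCP at [0.254, -0.598, 0.215] pointing down, gripper open.
Joint ranges: [-2.61, 2.61], [-1.02, 2.33], [0.03, 2.71], [-1.35, 4.49], [0.32, 2.68], [-2.91, 2.91]. Speed limits (rad/s): [2.57, 2.57, 3.14, 3.14, 3.14, 3.14].

### API

Orientations are given as a unit quaternion [x, y, z, w].
In Python, from plant import read_state, get_image, camera_info, job gives the robot as it stands. The module is installed in compiled form; this text tells all that it offers.
- The arm moves only by the tool apply_moves, never from a script. Its argument "series" is a list of rows, each an object of numbers: "rx", "ry", "rz": the turn, a rotation vector about the tool's x, y, z in rad; "dx", "dy", "dz": the shift along the tool's x, y, z in mm; "gripper": the closure in counts, from 0 (fully open) to 255 (shut). In form: [{"rx": .., "ry": .., "rz": .., "dx": .., "dy": .., "dz": .., "gripper": ..}, ...]. A call has 1 to 5 rows; each row is the pose to reach, as a shift and turn from the pose measured when the call began, along the tool's axes at that moment; what a row does not reach only later rows make up. A row lasts 1/8 s, in which the tool goes at most 62.5 mm and 10.7 degrees, less where a joint would pass 70% of its speed; a pose out of reach is approached as far as the arm can. A call with a gripper value outside its range is refused whole. The fingers move at their own pace and stop on an object; the grip force is fixed at half the most. Time passes only in rows, so rows that repeat a pose let the fingers close. It gives the time, the measured TCP pose, the force and the opening at its end, in the units of the state.
- read_state(): the state, without advancing time (a new reading comes with each control period).
- get_image(name): name is "scene" or "top" or "wrist"; returns (picture, depth): 420x560x3 uint8, red, green, blue; 420x560 float32, m along the optical axis (not along the pixel's ray), 0 where there is no reading.
- camera_info(name): a dict with "vfov" (degrees; the focal length in pixels is half the picture's height over the tangent of half this angle, whatever the lens; pixels are square), "cx", "cy" (the principal point, pixels), "distortion" ([k1, k2, p1, p2, k3] as OpenCV has them; the pictures are not rectified), "cam_to_world" (4x4, takes a point from camera to world coordinates). Camera axes: x right, y up, looking along -z (the intrinsics and any distortion apply to the point x, -y, -z); pixel columns grow to the right and rows downward; lengths in m; the calibration is good to about 2 mm. A picture is of the moment at which its call begins: read the wrist's pose just before it. camera_info takes no time and is no camera call; for the wrist camera it gives the pose at the moment of the call.
- job.job_done(): hands the job in, once; it reports no verdict.
The state is a dict: "t": time; "joint_positions": joint angles; "dq": joint speeds; "tau": joint torques, N m; "tool_pos": TCP position; "tool_rot": TCP orientation; "force": force on the tool from outside, world axes, zero at the start; "moment": the same for the moment, N m; "gripper_width": finger opening in m.
Only numpy, scipy, OpenCV 4.12 (cv2) and the standard library are available. Lean on these libraries where they do the work, as an engineer would, in place of code of your own. Each camera call takes 0.05 s, during which the arm holds its last target.

## Working session

There is one attempt and no reset: what is moved stays moved. The work goes in short steps, Python scripts to look and compute and a tool call to move; the robot and the scene stay as the last step left them, time stands still between calls to the robot, and variables do not carry over. Pictures are saved under pics/ and viewed, and the job is handed in when it is done.

Besides the shell and the picture viewer there is one more tool, called after ">>>" in YAML: its name, and indented under it one key for each argument. apply_moves: Moves the arm, as the interface text tells. Its arguments: {"type":"object","properties":{"series":{"type":"array","items":{"type":"object","properties":{"rx":{"type":"number"},"ry":{"type":"number"},"rz":{"type":"number"},"dx":{"type":"number"},"dy":{"type":"number"},"dz":{"type":"number"},"gripper":{"type":"number"}}}}},"required":["series"]}

```bash
mkdir -p pics; cat > h.py <<'E'
import numpy as np,cv2
from plant import read_state,get_image,camera_info,job
def snap(n,tag):
    ci=camera_info(n);p,d=get_image(n)
    np.savez(f'{n}_{tag}.npz',p=p,d=d,**{k:np.array(v) for k,v in ci.items()})
    cv2.imwrite(f'pics/{n}_{tag}.png',p[:,:,::-1]);return load(n,tag)
def load(n,tag): return dict(np.load(f'{n}_{tag}.npz'))
def f(c): return 210/np.tan(np.radians(float(c['vfov']))/2)
def cloud(c):
    d=c['d'];v,u=np.mgrid[0:420,0:560].astype(float)
    F=f(c);K=np.array([[F,0,float(c['cx'])],[0,F,float(c['cy'])],[0,0,1]])
    q=cv2.undistortPoints(np.stack([u.ravel(),v.ravel()],1)[:,None],K,c['distortion'].astype(float))[:,0].reshape(420,560,2)
    P=np.stack([q[...,0]*d,-q[...,1]*d,-d,np.ones_like(d)],-1)
    W=P@c['cam_to_world'].T
    W[d==0]=np.nan
    return W[...,:3]
E
python3 - <<'E'
from h import *
for n in('scene','top','wrist'):
    c=snap(n,'0');print(n,c['vfov'],c['distortion'],c['cam_to_world'].round(3).tolist())
s=read_state();print(s)
E
```

```text
scene 42.152543721146735 [0.00294165 0.         0.         0.         0.        ] [[0.67, -0.448, 0.592, 1.314], [0.742, 0.427, -0.517, -0.765], [-0.022, 0.785, 0.619, 0.898], [0.0, 0.0, 0.0, 1.0]]
top 57.971464460231424 [-0.07382702  0.          0.          0.          0.        ] [[-0.02, 0.991, -0.132, 0.421], [-0.999, -0.025, -0.038, -0.093], [-0.041, 0.131, 0.991, 0.893], [0.0, 0.0, 0.0, 1.0]]
wrist 71.23304172653087 [-0.04138543  0.          0.          0.          0.        ] [[0.389, 0.891, 0.233, 0.319], [-0.921, 0.377, 0.098, -0.57], [-0.001, -0.253, 0.968, 0.383], [0.0, 0.0, 0.0, 1.0]]
{'t': 0.15, 'joint_positions': array([-1.25262130e+00,  1.24299006e-01,  1.65134639e+00,  6.96081347e-06,
        1.36747864e+00, -8.26073875e-02]), 'dq': array([ 0.00057252, -0.00132742, -0.00553461,  0.00151435, -0.00024128,
        0.00013373]), 'tau': array([ 4.09563854e-04, -4.18193865e+01, -3.60471368e+01,  7.75707630e-02,
        4.68718784e-02, -8.75850424e-05]), 'tool_pos': array([ 0.25340788, -0.59803921,  0.21371408]), 'tool_rot': array([ 9.79988635e-01,  1.99051974e-01, -8.65933001e-05, -7.60788406e-04]), 'force': array([-0.2393072 ,  0.40345401, -0.49873666]), 'moment': array([-0.01242365,  0.00270985, -0.02015243]), 'gripper_width': 0.09512087031499966}
```

View pics/top_0.png

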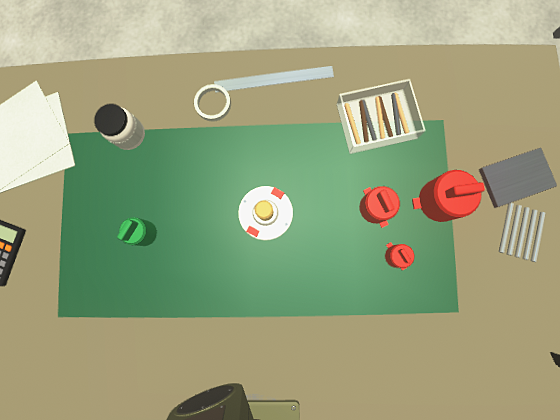

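View pics/scene_0.png

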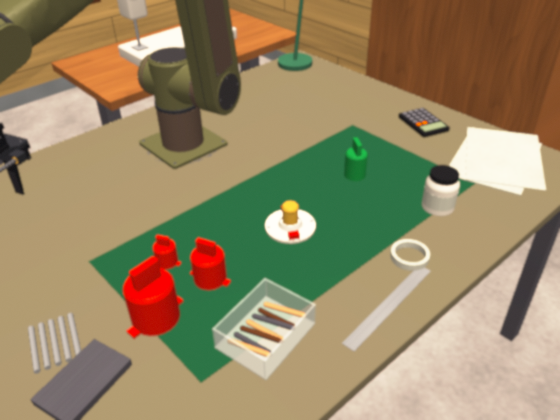

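View pics/wrist_0.png

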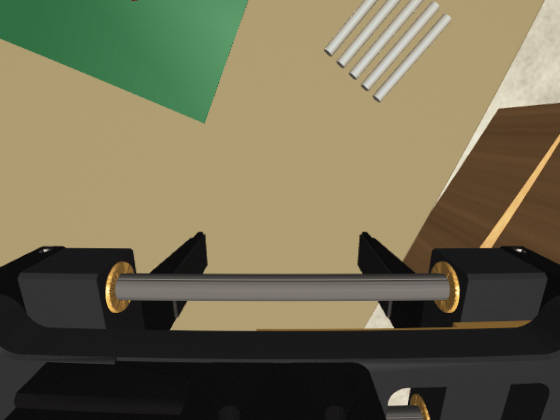

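The top view shows three red covers: small (400,256), middle (381,204) and large (452,195). The base is at (266,212) with catches at (278,193) and (253,231), and the green cover is at (132,231). I'll measure these from the depth.

```bash
python3 - <<'E'
from h import *
c=load('top','0');W=cloud(c);p=c['p'].astype(int)
red=(p[...,0]>150)&(p[...,1]<70)&(p[...,2]<70)
n,lab,st,cen=cv2.connectedComponentsWithStats(red.astype(np.uint8))
for i in range(1,n):
    if st[i,4]<15: continue
    m=lab==i; w=W[m]; w=w[~np.isnan(w[:,0])]
    print(i,st[i],cen[i].round(1),'med',np.median(w,0).round(4),'zmax',np.percentile(w[:,2],[1,25,50,75,99]).round(4))
    zm=np.percentile(w[:,2],98)
    for lo,hi,nm in((zm-.008,1,'bar'),(0.0,.022,'low')):
        t=w[(w[:,2]>lo)&(w[:,2]<hi)]
        if len(t)<4: continue
        r=cv2.minAreaRect((t[:,:2]*1000).astype(np.float32)); print('  ',nm,len(t),t.mean(0).round(4),r)
g=(p[...,1]>120)&(p[...,0]<60)&(W[...,2]>.03)
w=W[g];t=w[w[:,2]>.1];print('green',len(w),t.mean(0),w[:,2].max(),cv2.minAreaRect((t[:,:2]*1000).astype(np.float32)))
wh=(p.min(-1)>170);wh[:180]=0;wh[245:]=0;wh[:,:235]=0;wh[:,300:]=0
w=W[wh];w=w[(w[:,2]>0.003)&(w[:,2]<.016)];print('base',len(w),np.median(w[:,2]),cv2.minEnclosingCircle((w[:,:2]*1000).astype(np.float32)),w.min(0),w.max(0))
br=(p[...,0]>150)&(p[...,2]<110)&(p[...,1]>110)&(W[...,2]>.06);br[:,:235]=0;br[:,300:]=0
w=W[br];print('tin',len(w),w.mean(0),w.min(0),w.max(0))
b=cv2.resize(c['p'][165:285,225:505],None,fx=2.8,fy=2.8,interpolation=cv2.INTER_CUBIC)[:,:,::-1];cv2.imwrite('pics/crop0.png',b)
E
```

```text
1 [434 170  46  47 308] [448.4 196.4] med [ 0.5355 -0.4197  0.1029] zmax [0.0969 0.1005 0.1029 0.1045 0.1079]
   bar 257 [ 0.5427 -0.4312  0.1035] ((549.4845581054688, -443.8531799316406), (99.05738067626953, 90.0499267578125), 10.447870254516602)
3 [451 183  33  13 111] [468.1 189.3] med [ 0.5452 -0.4534  0.1537] zmax [0.1042 0.1515 0.1537 0.1548 0.1571]
   bar 88 [ 0.5489 -0.4482  0.1542] ((550.83544921875, -448.554443359375), (19.393680572509766, 59.53826904296875), 5.29805850982666)
7 [365 190  33  30 111] [374.3 208.9] med [ 0.5183 -0.2674  0.0751] zmax [0.0634 0.0737 0.0751 0.0769 0.0793]
   bar 105 [ 0.5235 -0.2772  0.0754] ((526.67236328125, -284.78338623046875), (72.65626525878906, 44.19858169555664), 49.58918380737305)
44 [390 244  13  23  47] [393.9 254.3] med [ 0.4266 -0.3173  0.0533] zmax [0.0435 0.0522 0.0533 0.0543 0.0566]
   bar 41 [ 0.4253 -0.3204  0.0536] ((425.71539306640625, -322.81475830078125), (22.603010177612305, 49.47923278808594), 78.44890594482422)
green 121 [0.48616622 0.25633961 0.11180753] 0.1136519760913145 ((488.5901184082031, 256.74560546875), (10.583784103393555, 45.609619140625), 60.86501693725586)
base 1604 0.009884866095232092 ((531.3737182617188, -35.474853515625), 64.25940704345703) [ 0.46809229 -0.09698142  0.00328241] [0.59426531 0.02849647 0.01566676]
tin 72 [ 0.52591388 -0.03785534  0.06897448] [ 0.51106081 -0.05472162  0.06171819] [ 0.54861778 -0.01728303  0.07364643]
```

View pics/crop0.png

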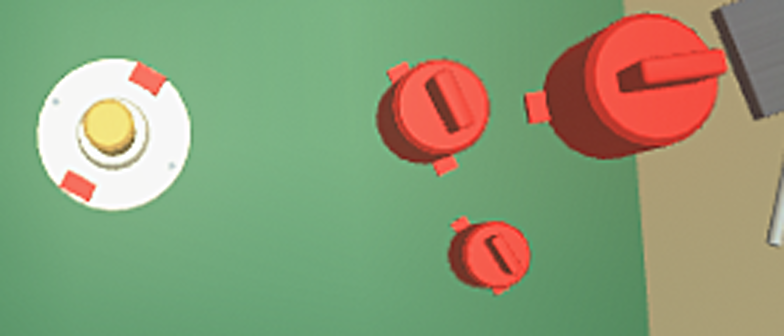

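```bash
python3 - <<'E'
from h import *
c=load('top','0');W=cloud(c);p=c['p'].astype(int)
red=(p[...,0]>1.8*p[...,1])&(p[...,0]>1.8*p[...,2])
def box(x0,x1,y0,y1,zl,zh):
    m=red.copy();m[:y0]=0;m[y1:]=0;m[:,:x0]=0;m[:,x1:]=0
    w=W[m];return w[(w[:,2]>zl)&(w[:,2]<zh)]
def rect(t,n): 
    print(n,len(t),'mean',t.mean(0).round(4),'zmax',t[:,2].max().round(4),[np.round(x,1) for x in cv2.minAreaRect((t[:,:2]*1000).astype(np.float32))])
t=box(355,403,180,230,.107,.13);rect(t,'midbar')
u,s,v=np.linalg.svd(t[:,:2]-t[:,:2].mean(0));print('axis',v[0],np.degrees(np.arctan2(v[0][1],v[0][0])))
t=box(355,403,180,230,.07,.084);print('top shell',cv2.minEnclosingCircle((t[:,:2]*1000).astype(np.float32)))
t=box(355,403,180,230,-.005,.015);print('lugs');
r,lab=cv2.kmeans(t[:,:2].astype(np.float32),2,None,(3,50,1e-6),5,cv2.KMEANS_PP_CENTERS)[1:][1],0
a=box(355,378,180,202,-.005,.02);b=box(378,403,215,230,-.005,.02)
if len(a) and len(b): 
  rect(a,'lugA');rect(b,'lugB')
for bx in((270,290,180,200),(240,262,224,240)):
    t=box(*bx,.005,.03);rect(t,'catch')
t=box(410,495,165,225,.09,.2);rect(t,'large')
t=box(385,425,240,275,.0,.2);rect(t,'small')
E
```

```text
midbar 160 mean [ 0.5374 -0.2947  0.1133] zmax 0.1168 [array([ 538. , -295.3]), array([45.5, 14.4]), np.float64(22.7)]
axis [-0.91804679 -0.39647206] -156.64218568118645
top shell ((537.3365478515625, -293.7127990722656), 37.43931579589844)
lugs
lugA 29 mean [ 0.5778 -0.2767  0.0066] zmax 0.0087 [array([ 578.1, -275.9]), array([ 8.3, 19. ]), np.float64(43.1)]
lugB 36 mean [ 0.4982 -0.3114  0.0064] zmax 0.0177 [array([ 498. , -311.9]), array([10.5, 19.5]), np.float64(14.2)]
catch 76 mean [ 0.5744 -0.0655  0.0248] zmax 0.0287 [array([574.7, -65.1]), array([25.5, 16.2]), np.float64(58.9)]
catch 69 mean [ 0.4865 -0.0065  0.0244] zmax 0.0287 [array([486.8,  -6.2]), array([26.1, 13.4]), np.float64(62.2)]
large 1850 mean [ 0.5479 -0.4419  0.1143] zmax 0.1588 [array([ 550. , -446.4]), array([101.1,  97.7]), np.float64(12.3)]
small 569 mean [ 0.4231 -0.331   0.0517] zmax 0.083 [array([ 422.4, -336.1]), array([51.7, 53.5]), np.float64(76.2)]
```

```bash
cat >> h.py <<'E'
from scipy.spatial.transform import Rotation as R
def rel(pos,yaw):
    "tool-down target: tool x at yaw deg"
    s=read_state();r=R.from_quat(s['tool_rot']);T=R.from_euler('z',yaw,degrees=True)*R.from_euler('x',180,degrees=True)
    print('t',s['t'],'pos',s['tool_pos'].round(4),'yaw',np.degrees(np.arctan2(*r.as_matrix()[[1,0],[0,0]])).round(2),'j',s['joint_positions'].round(2),'F',s['force'].round(1),'w',s['gripper_width'].round(4))
    print('d mm',(r.inv().apply(np.array(pos)-s['tool_pos'])*1000).round(1),'rot',(r.inv()*T).as_rotvec().round(4))
E
python3 -c "
from h import *
rel([.538,-.2945,.214],23.3)"
```

```text
Traceback (most recent call last):
  File "h.py", line 21, in rel
    print('t',s['t'],'pos',s['tool_pos'].round(4),'yaw',np.degrees(np.arctan2(*r.as_matrix()[[1,0],[0,0]])).round(2),'j',s['joint_positions'].round(2),'F',s['force'].round(1),'w',s['gripper_width'].round(4))
                                                                                                                                                                                   ^^^^^^^^^^^^^^^^^^^^^^^^
AttributeError: 'float' object has no attribute 'round'
```

```bash
sed -i "s/s\['gripper_width'\].round(4)/round(s['gripper_width'],4)/" h.py
python3 -c "
from h import *
rel([.538,-.2945,.214],23.3)"
```

```text
t 0.15 pos [ 0.2534 -0.598   0.2137] yaw 22.96 j [-1.25  0.12  1.65  0.    1.37 -0.08] F [-0.2  0.4 -0.5] w 0.0951
d mm [ 380.5 -168.5    0. ] rot [-0.0015 -0.0001 -0.0059]
```

>>> apply_moves:
  series:
    - {"dx":57,"dy":-25,"dz":0,"gripper":90}
    - {"dx":114,"dy":-50,"gripper":90}
    - {"dx":171,"dy":-75,"gripper":90}
    - {"dx":228,"dy":-100,"gripper":90}
    - {"dx":280,"dy":-124,"gripper":90}

```text
validation failed for argument at $.se...
```

```bash
python3 -c "
from h import *
rel([.538,-.2945,.214],23.3)
snap('wrist','1')"
```

```text
t 0.15 pos [ 0.2534 -0.598   0.2137] yaw 22.96 j [-1.25  0.12  1.65  0.    1.37 -0.08] F [-0.2  0.4 -0.5] w 0.0951
d mm [ 380.5 -168.5    0. ] rot [-0.0015 -0.0001 -0.0059]
```

View pics/wrist_1.png

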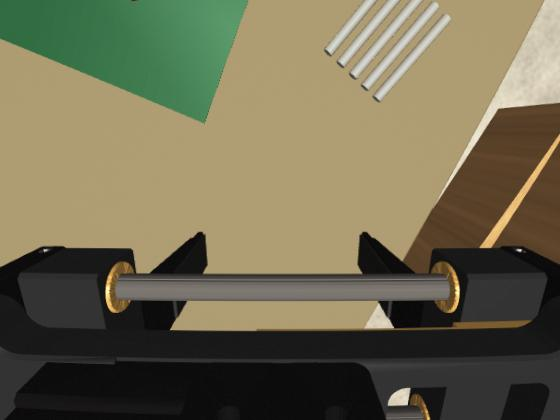

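The call was refused because rows need every field, so the arm has not moved and this picture is the same as the first. I'll send it again in full.

>>> apply_moves:
  series:
    - {"rx":0,"ry":0,"rz":0,"dx":57,"dy":-25,"dz":0,"gripper":90}
    - {"rx":0,"ry":0,"rz":0,"dx":114,"dy":-50,"dz":0,"gripper":90}
    - {"rx":0,"ry":0,"rz":0,"dx":171,"dy":-75,"dz":0,"gripper":90}
    - {"rx":0,"ry":0,"rz":0,"dx":228,"dy":-100,"dz":0,"gripper":90}
    - {"rx":0,"ry":0,"rz":0,"dx":280,"dy":-124,"dz":0,"gripper":90}

```text
t: 0.82
tool_pos: [0.464, -0.3729, 0.214]
tool_rot: [0.98, 0.199, -0.0, -0.001]
force: [0.3, -0.1, 0.3]
gripper_width: 0.062
```

```bash
python3 -c "
from h import *
rel([.538,-.2945,.214],23.3)
snap('wrist','1')"
```

```text
t 0.825 pos [ 0.464  -0.3729  0.214 ] yaw 22.98 j [-0.77  0.01  1.78  0.    1.36  0.4 ] F [ 0.3 -0.1  0.3] w 0.062
d mm [ 98.7 -43.3   0. ] rot [-0.0013 -0.0002 -0.0056]
```

View pics/wrist_1.png

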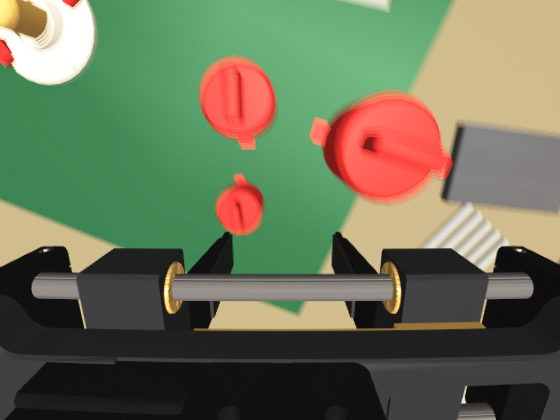

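The wrist view is a little blurred but shows the middle cover at (238,97), between the large one (383,147) and the small one (240,208). That agrees with the top view. I'll go above it.

>>> apply_moves:
  series:
    - {"rx":0,"ry":0,"rz":-0.005,"dx":50,"dy":-22,"dz":0,"gripper":90}
    - {"rx":0,"ry":0,"rz":-0.005,"dx":98.7,"dy":-43.3,"dz":0,"gripper":90}
    - {"rx":0,"ry":0,"rz":-0.005,"dx":98.7,"dy":-43.3,"dz":40,"gripper":90}
    - {"rx":0,"ry":0,"rz":-0.005,"dx":98.7,"dy":-43.3,"dz":70,"gripper":90}
    - {"rx":0,"ry":0,"rz":-0.005,"dx":98.7,"dy":-43.3,"dz":70,"gripper":90}

```text
t: 1.5
tool_pos: [0.5396, -0.2877, 0.141]
tool_rot: [0.979, 0.204, -0.001, -0.005]
force: [-0.5, -0.1, -0.1]
gripper_width: 0.0614
```

```bash
python3 -c "
from h import *
rel([.538,-.2945,.087],23.3)
snap('wrist','2')"
```

```text
t 1.5 pos [ 0.5396 -0.2877  0.141 ] yaw 23.55 j [-0.58  0.1   1.8   0.01  1.25  0.58] F [-0.5 -0.1 -0.1] w 0.0614
d mm [-4.2  6.1 54. ] rot [-0.0093 -0.0007  0.0043]
```

View pics/wrist_2.png

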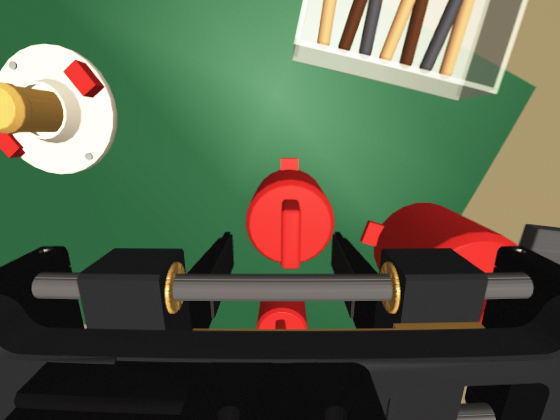

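The bar runs from (290,200) to (290,267), between the fingers at about x=228 and x=340. The base, its catches and the tin are in view at upper left. I'll measure both from this picture.

```bash
cat > m.py <<'E'
from h import *
import sys
def red_(c): 
    p=c['p'].astype(int);return (p[...,0]>1.8*p[...,1])&(p[...,0]>1.8*p[...,2])
def box(c,W,x0,x1,y0,y1,zl,zh):
    m=red_(c);m[:y0]=0;m[y1:]=0;m[:,:x0]=0;m[:,x1:]=0
    w=W[m];return w[(w[:,2]>zl)&(w[:,2]<zh)]
def rect(t,n): 
    print(n,len(t),'mean',t.mean(0).round(4),[np.round(x,1) for x in cv2.minAreaRect((t[:,:2]*1000).astype(np.float32))])
E
python3 - <<'E'
from m import *
c=load('wrist','2');W=cloud(c)
t=box(c,W,240,335,150,270,.105,.13);rect(t,'bar')
u,s,v=np.linalg.svd(t[:,:2]-t[:,:2].mean(0));print(np.degrees(np.arctan2(v[0][1],v[0][0])))
t=box(c,W,240,335,150,270,.07,.085);print('shell',cv2.minEnclosingCircle((t[:,:2]*1000).astype(np.float32)))
t=box(c,W,270,310,150,172,-.01,.02);rect(t,'lug')
t=box(c,W,55,110,50,105,.005,.05);rect(t,'catch')
p=c['p'].astype(int);wh=(p.min(-1)>150);wh[180:]=0;wh[:,125:]=0
w=W[wh];w=w[(w[:,2]>0.006)&(w[:,2]<.014)];print('disc',len(w),cv2.minEnclosingCircle((w[:,:2]*1000).astype(np.float32)),w.min(0),w.max(0))
rel([.538,-.2945,.087],23.3)
E
```

```text
bar 1166 mean [ 0.5403 -0.2936  0.1133] [array([ 538.8, -294.6]), array([45.1, 13.8]), np.float64(23.5)]
-157.32794500130038
shell ((538.6395874023438, -294.4617004394531), 37.602474212646484)
lug 247 mean [ 0.5774 -0.278   0.0063] [array([ 577.2, -278.2]), array([13.7, 25.4]), np.float64(23.6)]
catch 807 mean [ 0.5764 -0.0666  0.0222] [array([578., -61.]), array([37.8, 17.6]), np.float64(58.7)]
disc 6794 ((532.031005859375, -35.1507568359375), 64.08979797363281) [ 0.46862879 -0.09883948  0.0060761 ] [0.59569923 0.02621429 0.01399518]
t 1.55 pos [ 0.5408 -0.2887  0.1435] yaw 23.54 j [-0.58  0.1   1.8   0.01  1.25  0.58] F [-0.4  0.1 -0.8] w 0.0615
d mm [-5.1  4.6 56.5] rot [-0.0059 -0.003   0.0041]
```

>>> apply_moves:
  series:
    - {"rx":-0.006,"ry":-0.003,"rz":0.003,"dx":-4.7,"dy":4.7,"dz":15,"gripper":90}
    - {"rx":-0.006,"ry":-0.003,"rz":0.003,"dx":-4.7,"dy":4.7,"dz":15,"gripper":90}

```text
t: 1.8
tool_pos: [0.5377, -0.2951, 0.1279]
tool_rot: [0.979, 0.202, -0.0, -0.0]
force: [-0.2, 0.2, -0.1]
gripper_width: 0.0614
```

```bash
python3 -c "
from h import *
rel([.5385,-.2945,.087],23.4)"
```

```text
t 1.8 pos [ 0.5377 -0.2951  0.1279] yaw 23.31 j [-0.59  0.11  1.81 -0.    1.22  0.57] F [-0.2  0.2 -0.1] w 0.0614
d mm [ 1.  -0.2 40.9] rot [-0.0007  0.0007 -0.0015]
```

>>> apply_moves:
  series:
    - {"rx":0,"ry":0,"rz":0,"dx":1,"dy":0,"dz":20,"gripper":90}
    - {"rx":0,"ry":0,"rz":0,"dx":1,"dy":0,"dz":40,"gripper":90}
    - {"rx":0,"ry":0,"rz":0,"dx":1,"dy":0,"dz":40.5,"gripper":90}
    - {"rx":0,"ry":0,"rz":0,"dx":1,"dy":0,"dz":40.5,"gripper":255}
    - {"rx":0,"ry":0,"rz":0,"dx":1,"dy":0,"dz":40.5,"gripper":255}

```text
t: 2.42
tool_pos: [0.5391, -0.295, 0.0882]
tool_rot: [0.979, 0.202, 0.0, 0.0]
force: [-0.1, -0.9, -0.1]
gripper_width: 0.0468
```

>>> apply_moves:
  series:
    - {"rx":0,"ry":0,"rz":0,"dx":0,"dy":0,"dz":0,"gripper":255}
    - {"rx":0,"ry":0,"rz":0,"dx":0,"dy":0,"dz":0,"gripper":255}
    - {"rx":0,"ry":0,"rz":0,"dx":0,"dy":0,"dz":0,"gripper":255}

```text
t: 2.8
tool_pos: [0.5392, -0.2951, 0.0884]
tool_rot: [0.979, 0.202, 0.0, 0.0]
force: [-0.4, 0.9, 0.3]
gripper_width: 0.0166
```

```bash
python3 -c "
from h import *
rel([.5385,-.2945,.187],23.4)"
```

```text
t 2.8 pos [ 0.5392 -0.2951  0.0884] yaw 23.32 j [-0.59  0.16  1.84 -0.    1.15  0.58] F [-0.4  0.9  0.3] w 0.0166
d mm [ -0.4  -0.7 -98.6] rot [ 0.0008 -0.0003 -0.0015]
```

>>> apply_moves:
  series:
    - {"rx":0,"ry":0,"rz":0,"dx":0,"dy":0,"dz":0,"gripper":255}
    - {"rx":0,"ry":0,"rz":0,"dx":0,"dy":0,"dz":0,"gripper":255}
    - {"rx":0,"ry":0,"rz":0,"dx":0,"dy":0,"dz":-15,"gripper":255}
    - {"rx":0,"ry":0,"rz":0,"dx":0,"dy":0,"dz":-45,"gripper":255}
    - {"rx":0,"ry":0,"rz":0,"dx":0,"dy":0,"dz":-85,"gripper":255}

```text
t: 3.42
tool_pos: [0.5385, -0.2947, 0.1738]
tool_rot: [0.979, 0.202, -0.001, -0.0]
force: [-0.6, -0.7, -1.9]
gripper_width: 0.0135
```

```bash
python3 -c "
from h import *
rel([.532,-.0353,.198],23.4)"
```

```text
t 3.425 pos [ 0.5385 -0.2947  0.1738] yaw 23.31 j [-0.59  0.07  1.77 -0.    1.3   0.58] F [-0.6 -0.7 -1.9] w 0.0135
d mm [  96.7 -240.8  -24.1] rot [-0.0009  0.0009 -0.0015]
```

>>> apply_moves:
  series:
    - {"rx":0,"ry":0,"rz":0,"dx":0,"dy":0,"dz":-24,"gripper":255}
    - {"rx":0,"ry":0,"rz":0,"dx":18,"dy":-45,"dz":-24,"gripper":255}
    - {"rx":0,"ry":0,"rz":0,"dx":40,"dy":-100,"dz":-24,"gripper":255}
    - {"rx":0,"ry":0,"rz":0,"dx":60,"dy":-150,"dz":-24,"gripper":255}
    - {"rx":0,"ry":0,"rz":0,"dx":75,"dy":-187,"dz":-24,"gripper":255}

```text
t: 4.05
tool_pos: [0.5332, -0.0912, 0.199]
tool_rot: [0.979, 0.202, 0.0, -0.0]
force: [0.1, -0.6, -2.0]
gripper_width: 0.0139
```

```bash
python3 -c "
from h import *
rel([.532,-.0353,.198],23.4)"
```

```text
t 4.05 pos [ 0.5332 -0.0912  0.199 ] yaw 23.36 j [-0.27 -0.11  1.91  0.    1.34  0.89] F [ 0.1 -0.6 -2. ] w 0.0139
d mm [ 21.1 -51.8   1. ] rot [-0.0003 -0.0002 -0.0006]
```

>>> apply_moves:
  series:
    - {"rx":0,"ry":0,"rz":0,"dx":12,"dy":-30,"dz":0,"gripper":255}
    - {"rx":0,"ry":0,"rz":0,"dx":21,"dy":-52,"dz":0,"gripper":255}
    - {"rx":0,"ry":0,"rz":0,"dx":21,"dy":-52,"dz":0,"gripper":255}
    - {"rx":0,"ry":0,"rz":0,"dx":21,"dy":-52,"dz":0,"gripper":255}

```text
t: 4.55
tool_pos: [0.532, -0.0357, 0.1996]
tool_rot: [0.979, 0.202, 0.0, 0.0]
force: [0.2, -0.8, -0.8]
gripper_width: 0.0135
```

```bash
python3 -c "
from h import *
rel([.532,-.0353,.198],23.4)
snap('scene','3');snap('wrist','3');snap('top','3')
rel([.532,-.0353,.198],23.4)
"
```

```text
t 4.55 pos [ 0.532  -0.0357  0.1996] yaw 23.36 j [-0.17 -0.13  1.93 -0.    1.34  1.  ] F [ 0.2 -0.8 -0.8] w 0.0135
d mm [ 0.2 -0.4  1.6] rot [ 0.0005 -0.0005 -0.0007]
t 4.7 pos [ 0.5319 -0.0361  0.1991] yaw 23.29 j [-0.17 -0.13  1.93  0.    1.34  1.  ] F [-0.5  0.2 -1.3] w 0.0137
d mm [ 0.4 -0.7  1.1] rot [-0.0001 -0.0001 -0.0019]
```

View pics/scene_3.png

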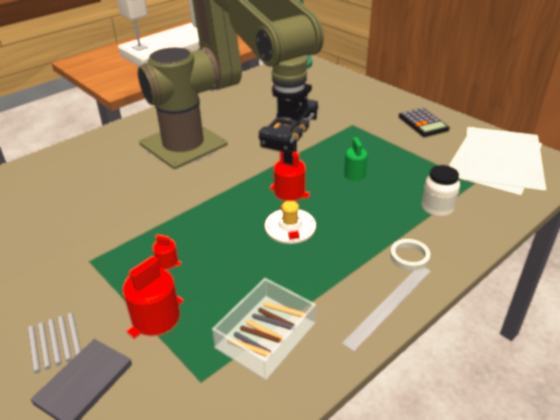

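View pics/wrist_3.png

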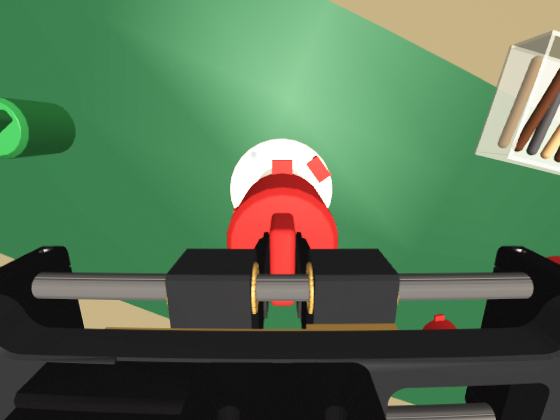

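View pics/top_3.png

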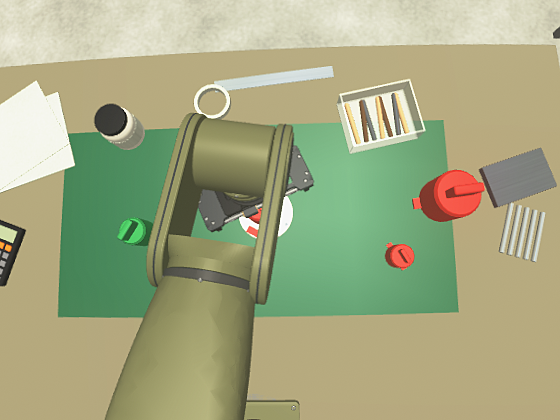

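The cover hangs over the base. In the wrist view the near lug is at (282,165) and the catch at (318,168), clockwise of it. A final check of how the two line up in this picture:

```bash
python3 - <<'E'
from m import *
c=load('wrist','3');W=cloud(c)
from scipy.optimize import least_squares
def circ(t,r):
    # boundary fit: extreme points of hull
    h=cv2.convexHull((t[:,:2]*1000).astype(np.float32))[:,0];return h
t=box(c,W,220,345,170,250,.17,.20);print('shelltop z',np.median(t[:,2]),cv2.minEnclosingCircle((t[:,:2]*1000).astype(np.float32)))
t=box(c,W,270,295,155,178,.08,.13);rect(t,'lug')
t=box(c,W,304,335,150,190,.02,.05);rect(t,'catchroof')
p=c['p'].astype(int);wh=(p.min(-1)>150);wh[240:]=0;wh[:,:225]=0;wh[:,340:]=0
w=W[wh];w=w[(w[:,2]>0.006)&(w[:,2]<.014)];h=cv2.convexHull((w[:,:2]*1000).astype(np.float32))[:,0]
r=least_squares(lambda x:np.hypot(*(h-x[:2]).T)-64,[532,-35],loss='soft_l1');print('disc',r.x,np.abs(r.fun).round(1))
s=load('scene','0');W=cloud(s);p=s['p'].astype(int)
wh=(p.min(-1)>130);wh[250:]=0;wh[:200]=0;wh[:,:255]=0;wh[:,325:]=0
w=W[wh];w=w[(w[:,2]>0.004)&(w[:,2]<.016)];print('scene disc',cv2.minEnclosingCircle((w[:,:2]*1000).astype(np.float32)))
E
```

```text
shelltop z 0.1889097524818466 ((532.0302734375, -35.988243103027344), 37.403907775878906)
lug 330 mean [ 0.57   -0.0195  0.1183] [array([570.6, -19.3]), array([12.8, 20.8]), np.float64(24.2)]
catchroof 305 mean [ 0.5757 -0.0635  0.0249] [array([575.3, -63.9]), array([28.1, 15.4]), np.float64(60.7)]
disc [531.10962855 -35.4706162 ] [0.3 0.  0.  0.2 0.  0.1 0.2 0.3 0.1 0.4 0.1 0.2 0.  0.  0.2 0.3 0.4 0.2
 0.1 0.5 0.8 0.7 0.8 0.5 1.3 2.2 3.3 2.1 1.  1.1 1.4 1.3 0.9 0.6 0.4 0.6
 0.6 0.3]
scene disc ((533.6508178710938, -37.096588134765625), 67.93192291259766)
```

>>> apply_moves:
  series:
    - {"rx":0,"ry":0,"rz":0,"dx":0,"dy":-0.7,"dz":15,"gripper":255}
    - {"rx":0,"ry":0,"rz":0,"dx":0,"dy":-0.7,"dz":40,"gripper":255}
    - {"rx":0,"ry":0,"rz":0,"dx":0,"dy":-0.7,"dz":65,"gripper":255}
    - {"rx":0,"ry":0,"rz":0,"dx":0,"dy":-0.7,"dz":75,"gripper":255}
    - {"rx":0,"ry":0,"rz":0,"dx":0,"dy":-0.7,"dz":77,"gripper":255}

```text
t: 5.32
tool_pos: [0.5311, -0.0355, 0.1211]
tool_rot: [0.979, 0.202, -0.001, -0.0]
force: [0.4, -0.5, -1.7]
gripper_width: 0.0134
```

```bash
python3 -c "
from h import *
rel([.5317,-.0354,.0985],23.4)
"
```

```text
t 5.325 pos [ 0.5311 -0.0355  0.1211] yaw 23.27 j [-0.17 -0.06  2.    0.    1.2   1.  ] F [ 0.4 -0.5 -1.7] w 0.0134
d mm [ 0.7  0.1 22.6] rot [-0.0011  0.0014 -0.0022]
```

>>> apply_moves:
  series:
    - {"rx":0,"ry":0,"rz":0,"dx":0.5,"dy":0,"dz":6,"gripper":255}
    - {"rx":0,"ry":0,"rz":0,"dx":0.5,"dy":0,"dz":12,"gripper":255}
    - {"rx":0,"ry":0,"rz":0,"dx":0.5,"dy":0,"dz":18,"gripper":255}
    - {"rx":0,"ry":0,"rz":0,"dx":0.5,"dy":0,"dz":21,"gripper":255}
    - {"rx":0,"ry":0,"rz":0,"dx":0.5,"dy":0,"dz":22,"gripper":255}

```text
t: 5.95
tool_pos: [0.5314, -0.0353, 0.0988]
tool_rot: [0.979, 0.202, -0.001, -0.0]
force: [-0.6, 0.6, -2.2]
gripper_width: 0.0138
```

```bash
python3 -c "
from h import *
rel([.5317,-.0354,.0985],23.4)
snap('scene','4');snap('wrist','4')
rel([.5317,-.0354,.0985],23.4)
"
```

```text
t 5.95 pos [ 0.5314 -0.0353  0.0988] yaw 23.27 j [-0.17 -0.03  2.01  0.    1.16  1.  ] F [-0.6  0.6 -2.2] w 0.0138
d mm [0.3 0.2 0.3] rot [-0.0013  0.0017 -0.0022]
t 6.05 pos [ 0.5315 -0.0353  0.099 ] yaw 23.27 j [-0.17 -0.03  2.01  0.    1.16  1.  ] F [-0.7  0.2 -2.2] w 0.0137
d mm [0.2 0.1 0.5] rot [-0.0011  0.0015 -0.0023]
```

View pics/wrist_4.png

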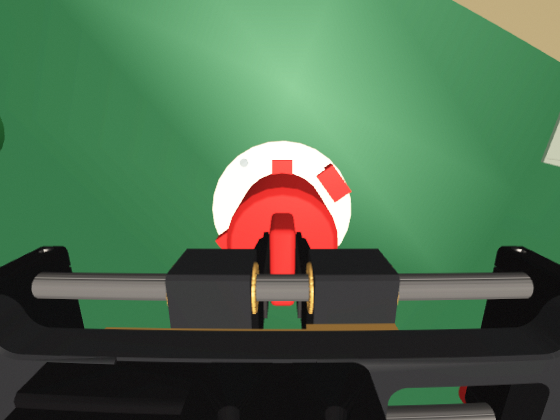

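The cover is down around the ring, with the lug at (282,166) clear of the catch at (333,183). The force is still only the cover's weight, so I'll lower about 1.5 mm to touch.

>>> apply_moves:
  series:
    - {"rx":0,"ry":0,"rz":0,"dx":0,"dy":0,"dz":1,"gripper":255}
    - {"rx":0,"ry":0,"rz":0,"dx":0,"dy":0,"dz":1.5,"gripper":255}
    - {"rx":0,"ry":0,"rz":0,"dx":0,"dy":0,"dz":1.5,"gripper":255}

```text
t: 6.42
tool_pos: [0.5318, -0.0353, 0.0981]
tool_rot: [0.979, 0.202, -0.001, -0.0]
force: [-1.8, 0.9, 0.4]
gripper_width: 0.0139
```

```bash
python3 - <<'E'
from m import *
rel([.5317,-.0354,.0985],23.4)
c=load('wrist','4');W=cloud(c)
t=box(c,W,220,345,170,250,.08,.1);print('shelltop z',np.median(t[:,2]),cv2.minEnclosingCircle((t[:,:2]*1000).astype(np.float32)))
t=box(c,W,315,352,160,205,.0224,.05);rect(t,'catch')
h=cv2.convexHull((t[:,:2]*1000).astype(np.float32))[:,0];print(h.round(1).tolist())
t=box(c,W,272,292,158,173,.01,.03);rect(t,'lug')
E
```

```text
t 6.425 pos [ 0.5318 -0.0353  0.0981] yaw 23.27 j [-0.17 -0.03  2.01  0.    1.16  1.  ] F [-1.8  0.9  0.4] w 0.0139
d mm [-0.1  0.  -0.4] rot [-0.0009  0.001  -0.0022]
shelltop z 0.08839887548126052 ((531.7570190429688, -34.99259948730469), 37.21290969848633)
catch 629 mean [ 0.5754 -0.0632  0.0252] [array([571.9, -61.7]), array([28.1, 23.8]), np.float64(60.2)]
[[588.9000244140625, -55.900001525878906], [588.5, -55.5], [587.5999755859375, -54.599998474121094], [584.0, -52.5], [576.9000244140625, -48.400001525878906], [575.7000122070312, -48.29999923706055], [565.7999877929688, -48.29999923706055], [561.5, -56.5], [562.0, -70.5999984741211], [562.2999877929688, -71.4000015258789], [574.0, -79.0999984741211], [575.0999755859375, -79.5999984741211], [576.4000244140625, -77.80000305175781]]
lug 260 mean [ 0.5707 -0.0181  0.0166] [array([570.7, -18.1]), array([10.6, 16.4]), np.float64(23.5)]
```

Seated: the shell top is at 88.4 mm, so the rim is 10 mm up. The catch edges put base x at about -30°, while the line through the catch centres gives about -34°, probably because the end walls shift the centres. Turning clockwise (+rz) now.

>>> apply_moves:
  series:
    - {"rx":0,"ry":0,"rz":0.13,"dx":0,"dy":0,"dz":0,"gripper":255}
    - {"rx":0,"ry":0,"rz":0.26,"dx":0,"dy":0,"dz":0,"gripper":255}
    - {"rx":0,"ry":0,"rz":0.4,"dx":0,"dy":0,"dz":0,"gripper":255}
    - {"rx":0,"ry":0,"rz":0.53,"dx":0,"dy":0,"dz":0,"gripper":255}
    - {"rx":0,"ry":0,"rz":0.65,"dx":0,"dy":0,"dz":0,"gripper":255}

```text
t: 7.05
tool_pos: [0.532, -0.0354, 0.0981]
tool_rot: [0.992, -0.124, -0.0, -0.0]
force: [0.1, 0.9, -1.6]
gripper_width: 0.014
```

```bash
python3 - <<'E'
from m import *
rel([.5318,-.0353,.0981],-29)
print(read_state()['moment'])
E
```

```text
t 7.05 pos [ 0.532  -0.0354  0.0981] yaw -14.2 j [-0.17 -0.03  2.01  0.    1.16  1.65] F [ 0.1  0.9 -1.6] w 0.014
d mm [-0.2 -0.   0. ] rot [-0.      0.0006  0.2583]
[ 0.0720303  -0.05361617 -0.01870009]
```

>>> apply_moves:
  series:
    - {"rx":0,"ry":0,"rz":0.1,"dx":-0.2,"dy":0,"dz":0,"gripper":255}
    - {"rx":0,"ry":0,"rz":0.2,"dx":-0.2,"dy":0,"dz":0,"gripper":255}
    - {"rx":0,"ry":0,"rz":0.25,"dx":-0.2,"dy":0,"dz":0,"gripper":255}
    - {"rx":0,"ry":0,"rz":0.26,"dx":-0.2,"dy":0,"dz":0,"gripper":255}

```text
t: 7.55
tool_pos: [0.5319, -0.0354, 0.0981]
tool_rot: [0.968, -0.251, -0.0, -0.0]
force: [0.6, -1.6, -1.3]
gripper_width: 0.0134
```

```bash
python3 - <<'E'
from m import *
rel([.5318,-.0353,.0981],-33)
print(read_state()['moment'])
snap('wrist','5');snap('scene','5')
E
```

```text
t 7.55 pos [ 0.5319 -0.0354  0.0981] yaw -29.08 j [-0.17 -0.03  2.02  0.    1.16  1.91] F [ 0.6 -1.6 -1.3] w 0.0134
d mm [-0.2 -0.   0. ] rot [-0.      0.0001  0.0683]
[ 0.02045647 -0.04070572  0.00993611]
```

View pics/wrist_5.png

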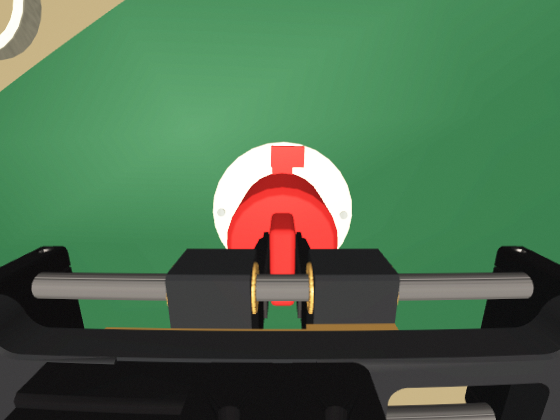

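The lug is now under the catch roof. The roof spans x = 272–304, with the end wall on the clockwise side, and the screws at (222,212) and (344,214) are symmetric about the bar. I'll nudge further to feel the end stop.

>>> apply_moves:
  series:
    - {"rx":0,"ry":0,"rz":0.02,"dx":0,"dy":0,"dz":0,"gripper":255}
    - {"rx":0,"ry":0,"rz":0.04,"dx":0,"dy":0,"dz":0,"gripper":255}
    - {"rx":0,"ry":0,"rz":0.05,"dx":0,"dy":0,"dz":0,"gripper":255}

```text
t: 8.02
tool_pos: [0.5319, -0.0354, 0.0981]
tool_rot: [0.961, -0.275, -0.0, -0.0]
force: [0.2, -1.1, -1.3]
gripper_width: 0.0135
```

```bash
python3 - <<'E'
from m import *
rel([.5318,-.0353,.0981],-33)
print(read_state()['moment'])
E
```

```text
t 8.025 pos [ 0.5319 -0.0354  0.0981] yaw -31.97 j [-0.17 -0.03  2.02  0.    1.16  1.96] F [ 0.2 -1.1 -1.3] w 0.0135
d mm [-0.1 -0.   0. ] rot [-0.      0.0003  0.0181]
[ 0.05991831 -0.04431002  0.01419468]
```

>>> apply_moves:
  series:
    - {"rx":0,"ry":0,"rz":0.02,"dx":0,"dy":0,"dz":0,"gripper":255}
    - {"rx":0,"ry":0,"rz":0.04,"dx":0,"dy":0,"dz":0,"gripper":255}
    - {"rx":0,"ry":0,"rz":0.04,"dx":0,"dy":0,"dz":0,"gripper":255}

```text
t: 8.4
tool_pos: [0.5318, -0.0354, 0.0981]
tool_rot: [0.956, -0.294, -0.0, 0.0]
force: [0.5, -0.2, -0.7]
gripper_width: 0.0139
```

```bash
python3 - <<'E'
from m import *
rel([.5318,-.0353,.0981],-33)
print(read_state()['moment'])
c=snap('wrist','6')
b=cv2.resize(c['p'][130:260,200:370],None,fx=4,fy=4,interpolation=cv2.INTER_CUBIC)[:,:,::-1];cv2.imwrite('pics/crop6.png',b)
E
```

```text
t 8.4 pos [ 0.5318 -0.0354  0.0981] yaw -34.21 j [-0.17 -0.03  2.02 -0.    1.16  2.  ] F [ 0.5 -0.2 -0.7] w 0.0139
d mm [-0.1 -0.1  0. ] rot [ 0.0005  0.0003 -0.021 ]
[-0.06213308  0.11347845  0.63490713]
```

View pics/crop6.png

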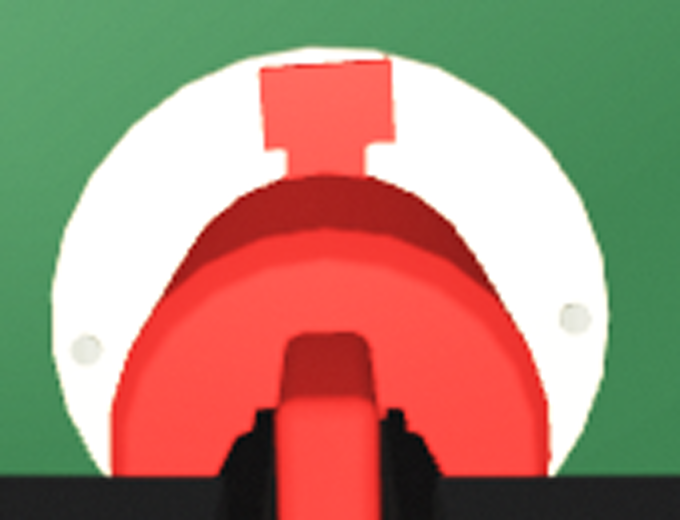

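The end stop is felt: 0.63 N·m at yaw -34°, with the lug fully under the roof. I'll ease back slightly, let go and go up.

>>> apply_moves:
  series:
    - {"rx":0,"ry":0,"rz":-0.015,"dx":0,"dy":0,"dz":0,"gripper":255}
    - {"rx":0,"ry":0,"rz":-0.015,"dx":0,"dy":0,"dz":0,"gripper":120}
    - {"rx":0,"ry":0,"rz":-0.015,"dx":0,"dy":0,"dz":0,"gripper":120}
    - {"rx":0,"ry":0,"rz":-0.015,"dx":0,"dy":0,"dz":0,"gripper":120}
    - {"rx":0,"ry":0,"rz":-0.015,"dx":0,"dy":0,"dz":0,"gripper":120}

```text
t: 9.07
tool_pos: [0.5318, -0.0354, 0.0982]
tool_rot: [0.958, -0.287, -0.0, 0.0]
force: [-0.4, -0.3, -0.2]
gripper_width: 0.0474
```

```bash
python3 - <<'E'
from m import *
rel([.5318,-.0353,.25],-33)
E
```

```text
t 9.075 pos [ 0.5318 -0.0354  0.0982] yaw -33.36 j [-0.17 -0.03  2.02 -0.    1.16  1.99] F [-0.4 -0.3 -0.2] w 0.0474
d mm [-1.000e-01 -0.000e+00 -1.518e+02] rot [ 0.0003  0.0002 -0.0063]
```

>>> apply_moves:
  series:
    - {"rx":0,"ry":0,"rz":0,"dx":0,"dy":0,"dz":-20,"gripper":120}
    - {"rx":0,"ry":0,"rz":0,"dx":0,"dy":0,"dz":-60,"gripper":120}
    - {"rx":0,"ry":0,"rz":0,"dx":0,"dy":0,"dz":-110,"gripper":120}
    - {"rx":0,"ry":0,"rz":0,"dx":-20,"dy":30,"dz":-150,"gripper":120}
    - {"rx":0,"ry":0,"rz":0,"dx":-40,"dy":70,"dz":-170,"gripper":120}

```text
t: 9.7
tool_pos: [0.4605, -0.0722, 0.2732]
tool_rot: [0.958, -0.286, 0.003, 0.0]
force: [0.4, -1.0, 0.0]
gripper_width: 0.0502
```

>>> apply_moves:
  series:
    - {"rx":0,"ry":0,"rz":0,"dx":-20,"dy":50,"dz":0,"gripper":120}
    - {"rx":0,"ry":0,"rz":0,"dx":-40,"dy":100,"dz":0,"gripper":120}
    - {"rx":0,"ry":0,"rz":0,"dx":-60,"dy":150,"dz":0,"gripper":120}
    - {"rx":0,"ry":0,"rz":0,"dx":-60,"dy":180,"dz":0,"gripper":120}
    - {"rx":0,"ry":0,"rz":0,"dx":-60,"dy":180,"dz":0,"gripper":120}

```text
t: 10.32
tool_pos: [0.3109, -0.1908, 0.2742]
tool_rot: [0.958, -0.288, 0.004, 0.001]
force: [0.5, 0.1, 0.8]
gripper_width: 0.0502
```

```bash
python3 - <<'E'
from m import *
rel([.5318,-.0353,.25],-33)
c=snap('top','7');snap('scene','7');W=cloud(c)
t=box(c,W,235,300,175,245,.117,.135);rect(t,'bar')
u,s,v=np.linalg.svd(t[:,:2]-t[:,:2].mean(0));print(np.degrees(np.arctan2(v[0][1],v[0][0])))
t=box(c,W,235,300,175,245,.08,.095);print('shell',np.median(t[:,2]),cv2.minEnclosingCircle((t[:,:2]*1000).astype(np.float32)))
p=c['p'].astype(int);g=(p[...,1]>120)&(p[...,0]<60)&(W[...,2]>.1)
t=W[g];print('green',len(t),t.mean(0))
E
```

```text
t 10.325 pos [ 0.3109 -0.1908  0.2742] yaw -33.51 j [-0.7  -0.6   2.15  0.    1.58  1.46] F [0.5 0.1 0.8] w 0.0502
d mm [  98.1 -251.5   25.4] rot [-0.0013 -0.0087 -0.0088]
bar 155 mean [ 0.5307 -0.0348  0.1234] [array([531.3, -34.5]), array([14.3, 45.6]), np.float64(57.4)]
146.50089689181416
shell 0.08749718256913125 ((530.1688842773438, -36.26070022583008), 36.88488006591797)
green 9 [0.48016167 0.25822836 0.11090126]
```

View pics/top_7.png

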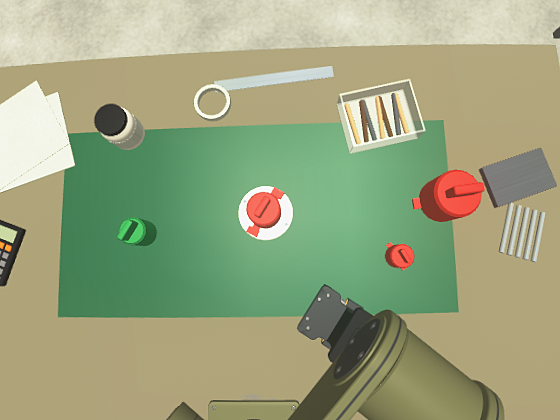

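View pics/scene_7.png

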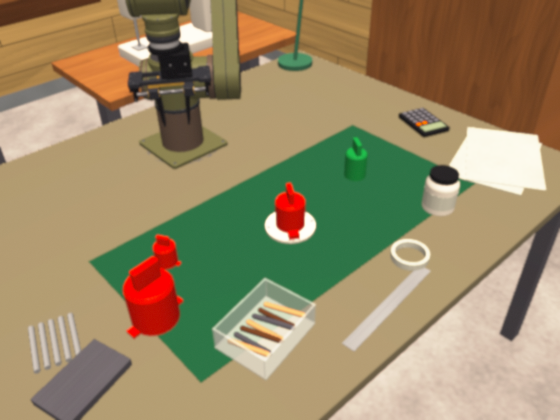

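The cover sits at (264,209), lined up with both catches at (278,194) and (253,230). The green cover is unmoved at (132,231) and the arm is clear of everything. Handing in.

```bash
python3 -c "
from plant import job
print(job.job_done())"
```

```text
the job is handed in; nothing more can be done
None
```

The red cover is on the base over the tin, turned under both catches and released. I handed the job in at about 10.3 s; no verdict is reported.

**What I did:** I gripped the middle red cover by its bar and lowered it over the tin about 57° counter-clockwise of the base's x axis. I then turned it clockwise until the lugs met the end walls (0.63 N·m, at a yaw of -34°), eased back about 1°, let go and moved the arm clear.

**Last checks:**

| Check | Measured | Limit |
|---|---|---|
| Height of cover's flat top | 87.5 mm (88 mm when seated) | rim within 5 mm of the disc |
| Cover axis to base centre | about 1–2 mm | 10 mm |
| Bar direction to line through the catch centres | -33.5° against -34° | 15° |
| Green cover | same place in the top picture | 30 mm |

**Disagreements and gaps:**
- The catch edges suggested the base's x axis was at about -30°, not -34°. The end stop confirmed -34°, and either value is within tolerance.
- The final green-cover reading was 6 mm off the first one. It came from only 9 pixels with a different mask, so I relied on the picture.
- The tin is hidden under the cover, so I could not see it. No unexpected force showed up while lowering or turning.

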